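# Zero the rotary stage by its finger post

### The job

Set the hand-turned rotary stage on the bench back to zero: with a fingertip, gently push the finger post on its dial round, either way, until the tip of the dial's pointer lines up with the long zero line of the scale ring. Only push the post, never squeeze it between the fingers, and leave the beaker, the vial and the timer standing where they are. Then draw the hand clear.

Things in the scene. Friction and masses are not known exactly. Their poses are not given: they have to be found in the camera images.
- dial_axis (a point): Centre of the dial of the rotary stage, on its vertical turning axis, at the dial's flat top face 24 mm above the bench. The stage is fixed to the bench: a grey round flange 184 mm across and 12 mm high whose top is a white scale ring; on it the round aluminium dial, 120 mm across, with a knurled rim and its top face 24 mm above the bench (a dark centre boss, 28 mm across, stands 3 mm higher).
- zero_line (a point): The zero line of the fixed white scale ring, the point 76 mm from the dial axis that the pointer tip must meet. The zero line is the one long broad black line (radial, 21 mm long, 3 mm wide, from 66 to 87 mm from the axis); the other 23 scale lines, every 15 degrees, are thin and only 6 mm long at the outer edge.
- pointer_tip (a point): Tip of the dial's flat black pointer, 76 mm from the dial axis; the pointer runs radially on the dial and tapers to this tip just over the scale ring. It turns with the dial.
- post (a point): The finger post: a black upright pin on the dial, 15 mm across (foot 22 mm across, 3 mm high), 43 mm from the dial axis, top 58 mm above the bench; this point is at its mid-height, 41 mm above the bench. From above it sits 90 degrees anticlockwise of the pointer. Its sleeve spins freely on its own axis like a crank handle but is otherwise fixed to the dial: pushing it sideways turns the dial.
- dial (a joint): Angle of the dial, rad, growing anticlockwise seen from above: 0 or 6.283 = pointer tip exactly on the zero line. Stops at -0.7 and 7.0; starts between 0.8 and 5.5. Turns with about 1.5 N sideways at the post when moved slowly (0.06 N m friction, 0.08 N m per rad/s drag) and stays where it is left, with no coasting or springing back. The stage takes at most 25 N from the fingers.
- beaker_mid (a point): Glass beaker, 61 mm across and 70 mm high, standing loose left of the stage; this point is on its axis 35 mm above its foot. To be left alone.
- vial_mid (a point): Small white capped vial, 27 mm in diameter and 48 mm high, standing loose right of the stage; this point is at half height. To be left alone.
- white_timer_mid (a point): Flat white laboratory timer, 62 x 68 x 20 mm, lying loose right of the vial; this point is at half height. To be left alone.

How it is judged (in metres and radians):
At the end, for the whole second after the job is handed in: The pointer tip lies within 4 mm of the zero line (about 3 degrees), the dial is at rest, and beaker, vial and timer are within 15 mm of where they stood (horizontal distance between pointer_tip and zero_line below 0.004 m and velocity of joint dial between -0.03 and 0.03 rad/s and distance of each of beaker_mid, vial_mid, white_timer_mid from where it was at the start of the episode below 0.015 m); the robot touches nothing.
It fails at once if the post or any part of the stage is squeezed or shoved with more than 25 N (contact force between the fingers and stage above 25 N).
It fails at once if the beaker is moved or lifted (distance of beaker_mid from where it was at the start of the episode above 0.015 m).
It fails at once if the vial is moved or lifted (distance of vial_mid from where it was at the start of the episode above 0.015 m).
It fails at once if the timer is moved or lifted (distance of white_timer_mid from where it was at the start of the episode above 0.015 m).
It also fails if it takes over 45 s, if anything falls off the work surface, if the arm or the gripper's body presses on something with over 40 N, if the wrist force passes 120 N, or if a joint passes its speed limit or range.

### The arm

A 6-joint arm with a two-finger parallel gripper is mounted at the origin on a cart in front of the work surface, level with it; the furniture and walls round the work are solid. World frame = base frame: x ahead of the robot, y to its left, z up, the work surface at z = 0. Lengths are in mm, angles in rad, forces in N, time in s.
With the tool pointing down it reaches from about 275 to 825 mm from the base axis. Payload 5.2 kg.
Tool frame: the origin (TCP) lies at the very end of the fingers, on their centre line; the grasp point (between the pads) lies 19 mm behind it; z points along the fingers, y is the direction in which the jaws open and shut (so a half turn about z gives the same grasp; the last joint's range is limited). The gripper opens to 93 mm and grips with 3 to 60 N. Pads are 15 mm wide; open, the fingers measure 128 mm over their backs; the gripper's body (75 mm by 188 mm) begins 65 mm behind the grasp point.
Start: joints at [-1.444, 0.259, 1.535, -0, 1.348, -0.203], TCP at [178.14, -520.356, 186.953] pointing down, gripper open.
Joint ranges: [-3.14, 3.14], [-0.91, 2.08], [0.19, 2.58], [-1.22, 4.36], [0.22, 2.71], [-3.12, 3.12]. Speed limits (rad/s): [2.57, 2.57, 3.14, 3.14, 3.14, 3.14].

### API

Orientations are given as [roll, pitch, yaw] about the fixed x, y, z axes, in that order (R = Rz(yaw) Ry(pitch) Rx(roll)).
In Python, from bench import robot gives the robot as it stands. The module is installed in compiled form; this text tells all that it offers. Calls block until the motion is done:
- robot.move_ptp(position, orientation): joint-space move of the TCP to a pose.
- robot.move_linear(position, ori=None, speed=150, f_stop=None): straight line of the TCP; ori=None keeps the orientation; speed is the mean speed in mm/s. With f_stop (N) it stops when the force on the tool has changed by that much, and returns True; else False.
- robot.move_j(angles): joint-space move.
- robot.move_gripper(opening): opening from 0.0 (shut) to 1.0 (fully open); the grip force is fixed at half the most; returns when the fingers have stopped.
- robot.sleep(seconds).
- robot.inverse_kinematics(position, orientation): joint angles nearest the present ones, or None.
- robot.get_image(name): name is "scene" or "top"; returns a dict with "img" (480x640x3 uint8, blue, green, red), "fovy" (degrees; the focal length in pixels is half the picture's height over the tangent of half this angle, whatever the lens; pixels are square), "cx", "cy" (the principal point, pixels), "eye" and "orientation" of the camera in the world. Camera axes: x right, y down, z forward; pixel columns grow to the right and rows downward; lengths in mm; the calibration is good to about 2 mm. A picture is of the moment at which its call begins. There is no depth.
A pose or a line that the arm cannot do raises robot.MotionError and nothing moves.
- robot.hand_in(): hands the job in, once; it reports no verdict.
Readings, each from a call of its own:
- robot.current_t(): time.
- robot.current_qpos(): joint angles.
- robot.current_joint_vel(): joint speeds.
- robot.current_joint_efforts(): joint torques, N m.
- robot.current_tcp_pos(): TCP position.
- robot.current_eef_rot(): TCP orientation.
- robot.current_contact_force(): force on the tool from outside, world axes, zero at the start.
- robot.current_ft_torque(): the same for the moment, N m.
- robot.current_gripper_width(): opening from 0.0 (shut) to 1.0 (fully open).
Only numpy, scipy, OpenCV 4.12 (cv2) and the standard library are available. Lean on these libraries where they do the work, as an engineer would, in place of code of your own. Each camera call takes 0.05 s, during which the arm holds its last target.

## Working session

There is one attempt and no reset: what is moved stays moved. The work goes in short steps, each a Python script; the robot and the scene stay as the last script left them, time stands still between calls to the robot, and variables do not carry over. Pictures are saved under pics/ and viewed, and the job is handed in when it is done.

```bash
mkdir -p pics; cat > h.py <<'E'
import numpy as np, cv2
from bench import robot
def rot(o):
    o=np.array(o,float)
    if o.shape==(3,3): return o
    from scipy.spatial.transform import Rotation as R
    if o.size==4: return R.from_quat(o).as_matrix()
    return R.from_euler('xyz',o).as_matrix()
def K(d):
    f=d["img"].shape[0]/2/np.tan(np.radians(d["fovy"])/2); return f,d["cx"],d["cy"]
def ray(d,u,v):
    f,cx,cy=K(d); return np.array(d["eye"],float), rot(d["orientation"])@np.array([(u-cx)/f,(v-cy)/f,1])
def plane(d,u,v,z):
    e,r=ray(d,u,v); return e+r*(z-e[2])/r[2]
def proj(d,p):
    f,cx,cy=K(d); q=rot(d["orientation"]).T@(np.array(p,float)-np.array(d["eye"])); return np.array([cx+f*q[0]/q[2],cy+f*q[1]/q[2]])
E
python3 - <<'E'
from h import *
for n in("scene","top"):
    d=robot.get_image(n); cv2.imwrite(f"pics/{n}0.png",d["img"]); print(n,{k:v for k,v in d.items() if k!="img"})
print(robot.current_t(),robot.current_tcp_pos(),robot.current_eef_rot(),robot.current_gripper_width())
E
```

```text
scene {'fovy': 49.91293860282095, 'cx': 326.5833652751667, 'cy': 238.2427842399286, 'eye': array([-90.9599356 , 847.84323258, 489.04878548]), 'orientation': array([-1.98599695,  0.01159758, -2.51237426])}
top {'fovy': 47.20338610892944, 'cx': 317.4019165732679, 'cy': 241.2886759199721, 'eye': array([ 443.4919581 ,   63.40810281, 1036.45228574]), 'orientation': array([-3.11758581e+00, -2.64667225e-03, -1.59158765e+00])}
0.1 [ 178.07235566 -519.81171549  186.20929532] [-3.14001854e+00 -3.58925818e-04  3.29731485e-01] 1.000383550538597
```

View pics/scene0.png

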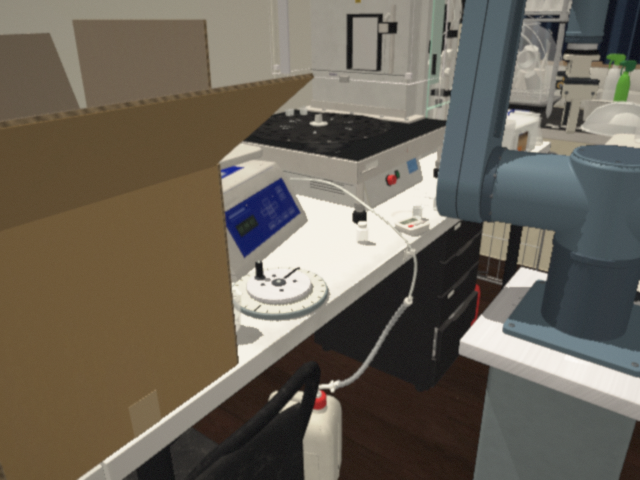

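View pics/top0.png

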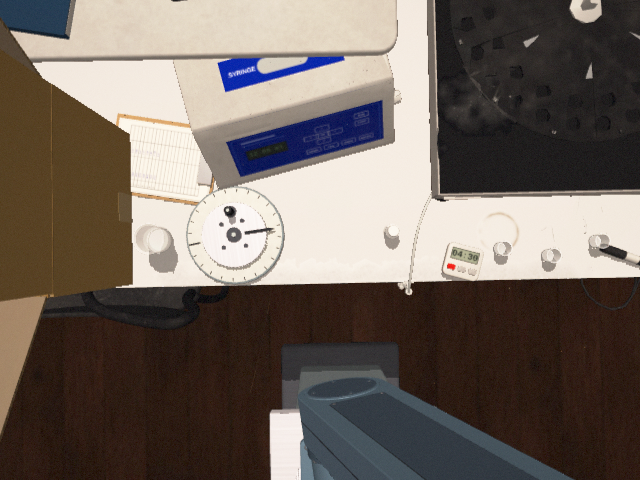

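```bash
python3 - <<'E'
from h import *
a=cv2.imread("pics/top0.png")[170:300,130:290]; cv2.imwrite("pics/topz.png",cv2.resize(a,None,fx=4.6,fy=4.6,interpolation=cv2.INTER_CUBIC))
a=cv2.imread("pics/scene0.png")[190:350,200:400]; cv2.imwrite("pics/scenez.png",cv2.resize(a,None,fx=3.7,fy=3.7,interpolation=cv2.INTER_CUBIC))
E
```

```text
(no output)
```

View pics/topz.png

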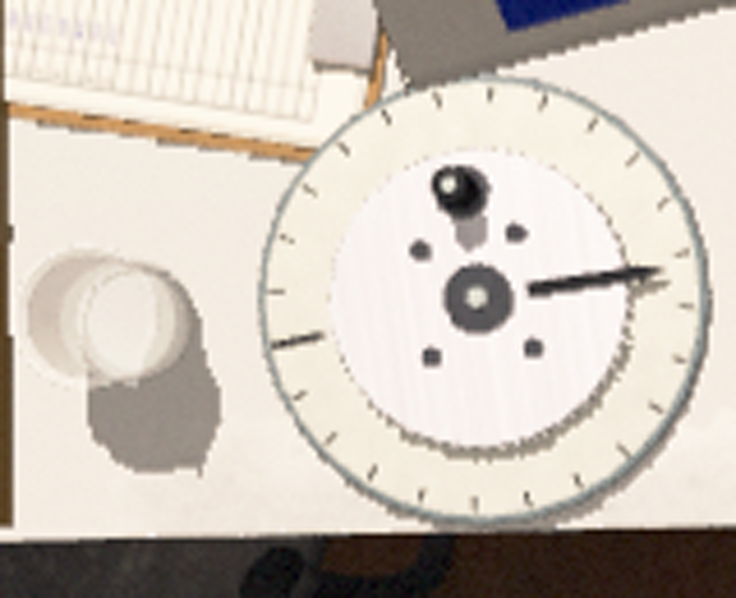

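View pics/scenez.png

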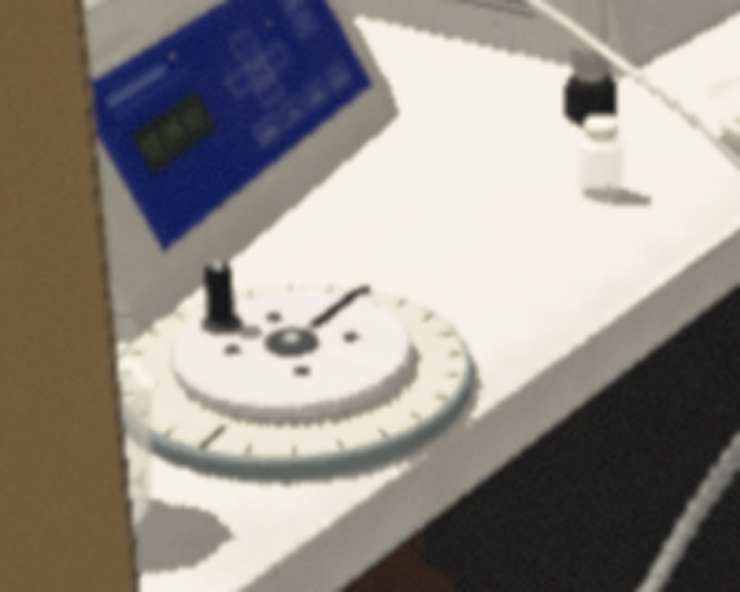

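```bash
cat >> h.py <<'E'
def tri(ds,uvs):
    A=np.zeros((3,3));b=np.zeros(3);L=[]
    for d,(u,v) in zip(ds,uvs):
        e,r=ray(d,u,v); r=r/np.linalg.norm(r); M=np.eye(3)-np.outer(r,r); A+=M;b+=M@e;L.append((M,e))
    p=np.linalg.solve(A,b); return p,[round(float(np.linalg.norm(M@(p-e))),1) for M,e in L]
E
python3 - <<'E'
from h import *
t=robot.get_image("top"); s=robot.get_image("scene")
tz=lambda x,y:(130+(x+.5)/4.6-.5,170+(y+.5)/4.6-.5)
sz=lambda x,y:(200+(x+.5)/3.7-.5,190+(y+.5)/3.7-.5)
np.set_printoptions(precision=1,suppress=True)
P={"boss":(tz(477,298),sz(292,338)),"tip":(tz(662,269),sz(368,289)),"zero_outer":(tz(272,346),sz(202,447)),"zero_inner":(tz(321,336),sz(226,427)),
"posttop":(tz(450,184),sz(217,266)),"panelLL":((238,178),sz(165,248)),"panelLR":((384,137),sz(372,83)),"panelUR":((383,101),sz(320,0)),"boxhinge":((50,295),(220,165)),"vialcap":((392,231),sz(603,122))}
for k,(a,b) in P.items(): print(k,*tri((t,s),(a,b)))
# fit ellipse of flange rim via stage mask: dial holes etc
for k,z in(("boss",27),("tip",24),("zero_outer",12),("zero_inner",12),("posttop",58)):
    print(k,z,"top:",plane(t,*P[k][0],z)[:2],"scene:",plane(s,*P[k][1],z)[:2])
print("beaker base",plane(t,*tz(135,322),0)[:2],"pump corner z0",plane(t,222,187,0),plane(t,393,142,0))
print("box bottom edge",plane(t,131,200,0), "bench edge", plane(t,234,286,0))
E
```

```text
boss [484.9 215.5  27.8] [1.7, 1.7]
tip [495.2 141.8  21.7] [1.7, 1.7]
zero_outer [467.7 301.   13.1] [1.7, 1.7]
zero_inner [471.2 281.   12.9] [1.5, 1.5]
posttop [528.3 220.9  58.3] [2.0, 2.0]
panelLL [585.6 202.3  45.3] [1.2, 1.2]
panelLR [656.4 -63.9  40.6] [1.9, 1.9]
panelUR [703.6 -60.8  90.7] [4.1, 4.1]
boxhinge [396.8 413.5 311.4] [1.0, 1.0]
vialcap [483.8 -73.6  49.3] [1.1, 1.1]
boss 27 top: [483.6 214.5] scene: [487.6 215.1]
tip 24 top: [493.8 140.6] scene: [493.9 146.1]
zero_outer 12 top: [466.4 300.1] scene: [470.6 300.5]
zero_inner 12 top: [470.  280.2] scene: [473.7 280.5]
posttop 58 top: [526.8 219.6] scene: [530.7 221.3]
beaker base [477.7 358.9] pump corner z0 [574.7 238.4   0. ] [653.6 -87.1   0. ]
box bottom edge [553.6 410.6   0. ] bench edge [387.4 218.9   0. ]
```

```bash
python3 - <<'E'
from h import *
np.set_printoptions(precision=2,suppress=True)
C=np.array([485,215.])
for off in (0,np.pi):
  for a in np.radians([7,-20,-60,-100,-140,-168]):
    p=C+43*np.array([np.cos(a),np.sin(a)])+26*np.array([-np.sin(a),np.cos(a)])
    y=(a+off+np.pi)%(2*np.pi)-np.pi
    for z in (36,120):
      q=robot.inverse_kinematics([*p,z],[np.pi,0,y]); print(off,np.degrees(a).round(),p,z,q)
E
```

```text
0 7.0 [524.51 246.05] 36 [ 0.25  0.45  1.65 -0.    1.04  1.69]
0 7.0 [524.51 246.05] 120 [ 0.25  0.36  1.56 -0.    1.22  1.69]
0 -20.0 [534.3  224.73] 36 [ 0.21  0.45  1.65 -0.    1.04  2.13]
0 -20.0 [534.3  224.73] 120 [ 0.21  0.36  1.56 -0.    1.22  2.13]
0 -60.0 [529.02 190.76] 36 [ 0.15  0.42  1.7  -0.    1.02  2.77]
0 -60.0 [529.02 190.76] 120 [ 0.15  0.33  1.6  -0.    1.21  2.77]
0 -100.0 [503.14 168.14] 36 [ 0.11  0.38  1.78 -0.    0.99 -2.85]
0 -100.0 [503.14 168.14] 120 [ 0.11  0.28  1.68  0.    1.18 -2.85]
0 -140.0 [468.77 167.44] 36 [ 0.12  0.33  1.86  0.    0.96 -2.15]
0 -140.0 [468.77 167.44] 120 [ 0.12  0.22  1.76  0.    1.16 -2.15]
0 -168.0 [448.35 180.63] 36 [ 0.15  0.3   1.89  0.    0.95 -1.63]
0 -168.0 [448.35 180.63] 120 [ 0.15  0.2   1.79  0.    1.16 -1.63]
3.141592653589793 7.0 [524.51 246.05] 36 [ 0.25  0.45  1.65  0.    1.04 -1.45]
3.141592653589793 7.0 [524.51 246.05] 120 [ 0.25  0.36  1.56  0.    1.22 -1.45]
3.141592653589793 -20.0 [534.3  224.73] 36 [ 0.21  0.45  1.65  0.    1.04 -1.02]
3.141592653589793 -20.0 [534.3  224.73] 120 [ 0.21  0.36  1.56  0.    1.22 -1.02]
3.141592653589793 -60.0 [529.02 190.76] 36 [ 0.15  0.42  1.7   0.    1.02 -0.38]
3.141592653589793 -60.0 [529.02 190.76] 120 [ 0.15  0.33  1.6   0.    1.21 -0.38]
3.141592653589793 -100.0 [503.14 168.14] 36 [ 0.11  0.38  1.78 -0.    0.99  0.29]
3.141592653589793 -100.0 [503.14 168.14] 120 [ 0.11  0.28  1.68 -0.    1.18  0.29]
3.141592653589793 -140.0 [468.77 167.44] 36 [ 0.12  0.33  1.86 -0.    0.96  0.99]
3.141592653589793 -140.0 [468.77 167.44] 120 [ 0.12  0.22  1.76 -0.    1.16  0.99]
3.141592653589793 -168.0 [448.35 180.63] 36 [ 0.15  0.3   1.89 -0.    0.95  1.51]
3.141592653589793 -168.0 [448.35 180.63] 120 [ 0.15  0.2   1.79 -0.    1.16  1.51]
```

```bash
cat >> h.py <<'E'
C=np.array([485,215.])
def pose(a,off,z):
    a=np.radians(a); p=C+43*np.array([np.cos(a),np.sin(a)])+off*np.array([-np.sin(a),np.cos(a)])
    return [*p,z],[np.pi,0,(a+2*np.pi)%(2*np.pi)-np.pi]
def snap(n):
    d=robot.get_image("top"); a=d["img"][170:300,130:290]; cv2.imwrite(f"pics/{n}.png",cv2.resize(a,None,fx=4.6,fy=4.6,interpolation=cv2.INTER_CUBIC)); return d
E
python3 - <<'E'
from h import *
np.set_printoptions(precision=1,suppress=True)
robot.move_gripper(0.0); print(robot.current_gripper_width())
p=robot.current_tcp_pos(); robot.move_linear([p[0],p[1],270])
P,o=pose(7,38,270); robot.move_ptp(P,o); print(robot.current_t())
P,o=pose(7,38,110); robot.move_linear(P,o,f_stop=8)
P,o=pose(7,38,37); print(robot.move_linear(P,o,speed=80,f_stop=5))
print(robot.current_t(),robot.current_tcp_pos(),robot.current_contact_force())
snap("down"); d=robot.get_image("scene"); cv2.imwrite("pics/downs.png",d["img"])
E
```

```text
0.003939245656964332
5.3417
False
7.6167 [523.6 258.1  37.5] [-0.3  0.5 -0.6]
```

View pics/downs.png

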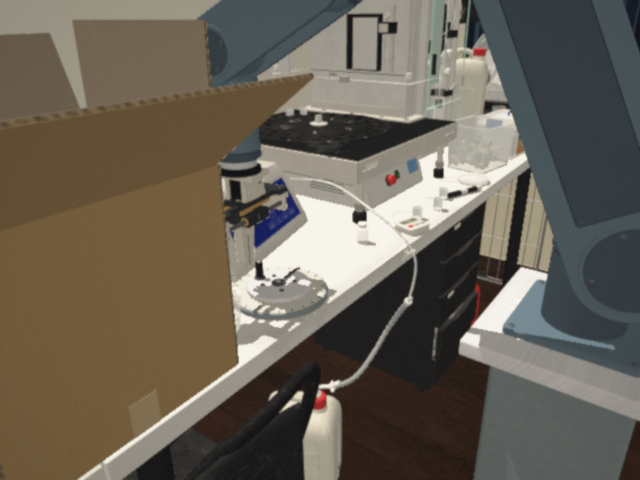

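```bash
python3 - <<'E'
from h import *
np.set_printoptions(precision=1,suppress=True)
P,o=pose(7,25,37); print(robot.move_linear(P,o,speed=40,f_stop=8),robot.current_contact_force())
for a in np.arange(-3,-151,-10):
    P,o=pose(a,25,37); s=robot.move_linear(P,o,speed=45,f_stop=10); f=robot.current_contact_force()
    print(a,s,np.array(f),round(robot.current_t(),1))
    if s: break
snap("p1"); d=robot.get_image("scene"); a=d["img"][190:350,200:400]; cv2.imwrite("pics/p1s.png",cv2.resize(a,None,fx=3.7,fy=3.7,interpolation=cv2.INTER_CUBIC))
E
```

```text
False [0.2 0.8 0.4]
-3 False [ 0.4  0.2 -0.9] 8.5
-13 False [ 0.2 -0.5 -0.2] 8.9
-23 False [-0.5 -0.8 -0.4] 9.2
-33 False [ 0.5  0.1 -0.1] 9.6
-43 False [-0.3  0.4 -0.9] 9.9
-53 False [-0.4  0.3  0.1] 10.2
-63 False [-1.7  0.2 -0.8] 10.6
-73 False [-0.5  0.2  0.8] 10.9
-83 False [-0.1  0.3  0.4] 11.3
-93 False [ 0.4 -0.6  1. ] 11.6
-103 False [ 0.2 -0.8 -0.3] 11.9
-113 False [-0.2  0.5 -0.7] 12.3
-123 False [ 0.1 -0.3  0.6] 12.6
-133 False [ 1.3  1.  -0.5] 13.0
-143 False [ 0.7 -0.8 -0.2] 13.3
```

View pics/p1.png

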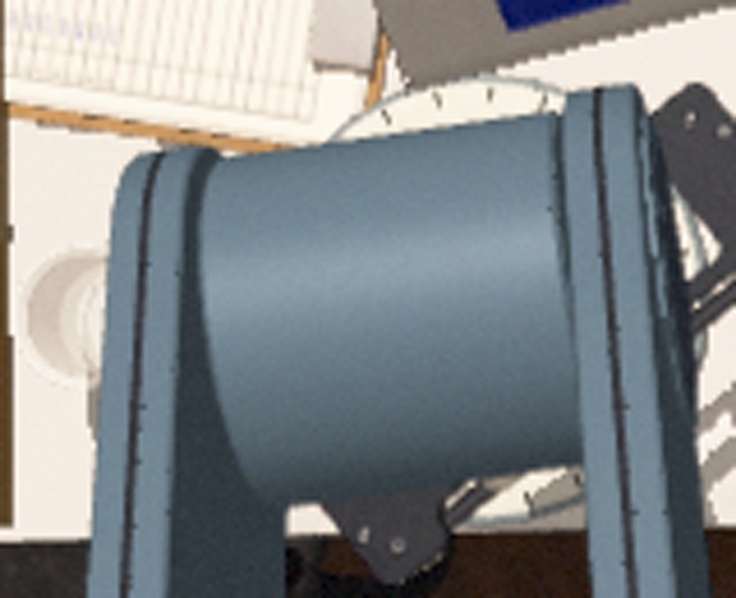

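View pics/p1s.png

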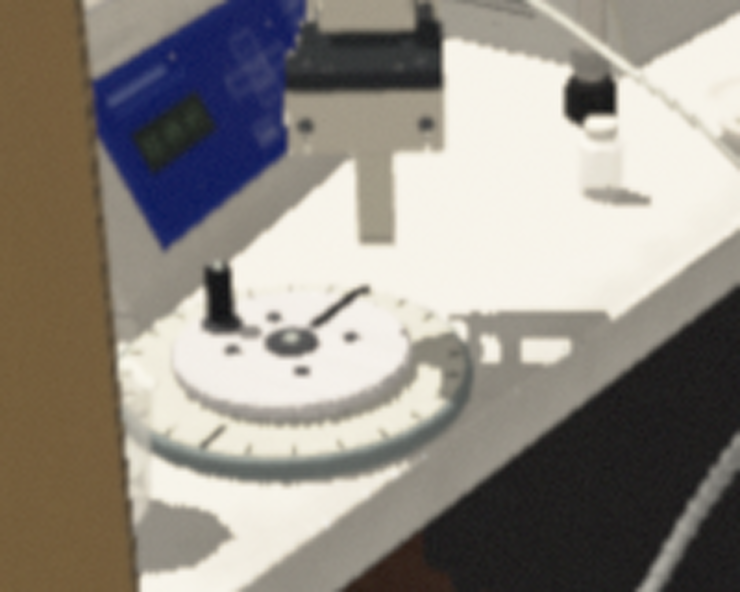

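```bash
python3 - <<'E'
from h import *
np.set_printoptions(precision=2,suppress=True)
print(pose(-143,25,37),robot.current_tcp_pos(),robot.current_eef_rot(),robot.current_gripper_width(),robot.current_qpos())
s=robot.get_image("scene"); t=robot.get_image("top"); p=robot.current_tcp_pos(); print(proj(s,p),proj(t,p))
a=s["img"][100:350,150:450]; cv2.imwrite("pics/now.png",cv2.resize(a,None,fx=2.4,fy=2.4,interpolation=cv2.INTER_CUBIC))
E
```

```text
([np.float64(465.7040486467676), np.float64(169.15606625327962), 37], [3.141592653589793, 0, np.float64(0.6457718232379017)]) [466.34 169.09  37.1 ] [ 3.14 -0.    0.65] 0.007592158747099361 [ 0.12  0.32  1.86 -0.    0.96  1.04]
[302.64 269.92] [257.62 243.22]
```

View pics/now.png

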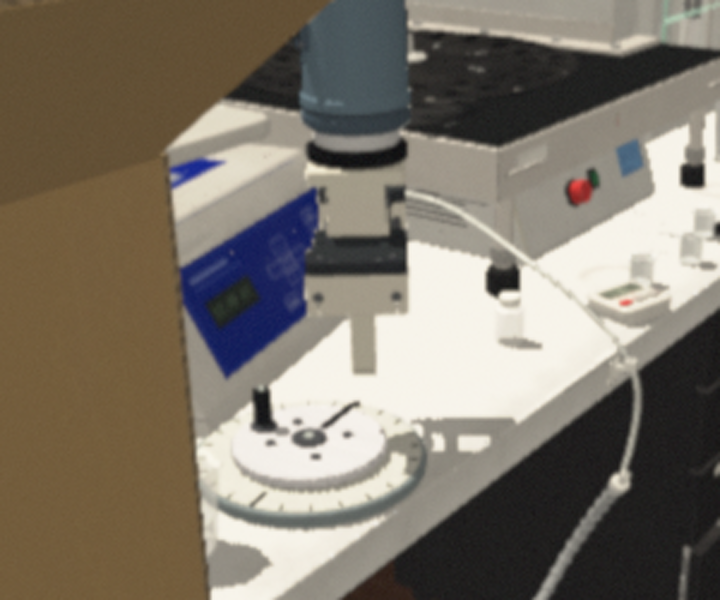

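```bash
python3 - <<'E'
from h import *
s=robot.get_image("scene");p=robot.current_tcp_pos()
for z in (37,50,55,60,65,70): print(z,proj(s,[p[0],p[1],z]))
a=s["img"][200:300,250:350]; cv2.imwrite("pics/tipz.png",cv2.resize(a,None,fx=6,fy=6,interpolation=cv2.INTER_CUBIC))
E
```

```text
37 [302.69062083 269.96461125]
50 [302.48332228 263.8714063 ]
55 [302.40299983 261.51045788]
60 [302.32234522 259.13974633]
65 [302.24135639 256.75921097]
70 [302.16003127 254.36879061]
```

View pics/tipz.png

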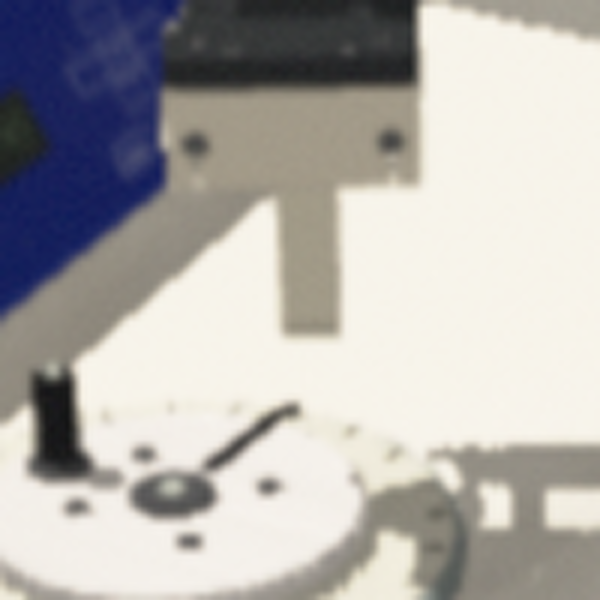

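```bash
python3 - <<'E'
from h import *
t=robot.get_image("top");s=robot.get_image("scene");p=robot.current_tcp_pos()
for z in (37,120,150,180): print(z,proj(t,[p[0],p[1],z]))
print(proj(s,[523.6,258.1,37.5]),proj(s,[523.6,258.1,67]))
a=cv2.imread("pics/downs.png")[160:310,220:340]; cv2.imwrite("pics/dz.png",cv2.resize(a,None,fx=4,fy=4,interpolation=cv2.INTER_CUBIC))
E
```

```text
37 [257.6245597  243.35378679]
120 [252.34361098 242.34652707]
150 [250.19157037 241.93605843]
180 [247.88880153 241.4968407 ]
[248.12273595 279.78153026] [246.93956455 265.47120974]
```

View pics/dz.png

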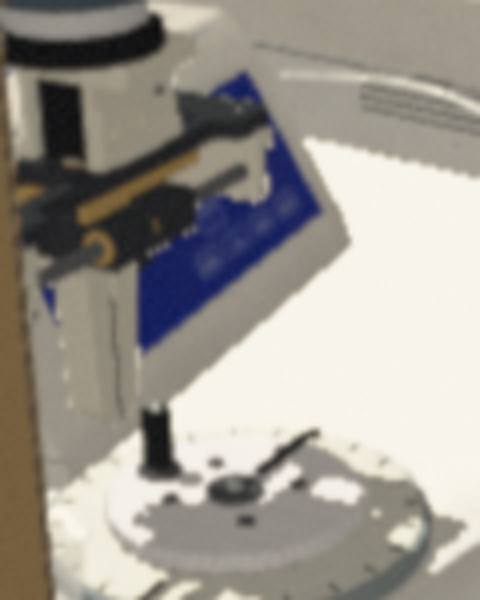

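```bash
python3 - <<'E'
from h import *
np.set_printoptions(precision=1,suppress=True)
p=robot.current_tcp_pos(); robot.move_linear([p[0],p[1],60],speed=150)
P,o=pose(7,38,60); robot.move_ptp(P,o)
P,o=pose(7,38,10); print(robot.move_linear(P,o,speed=50,f_stop=4))
print(robot.current_t(),robot.current_tcp_pos(),robot.current_contact_force())
d=robot.get_image("scene"); a=d["img"][160:310,220:340]; cv2.imwrite("pics/dz2.png",cv2.resize(a,None,fx=4,fy=4,interpolation=cv2.INTER_CUBIC))
E
```

```text
False
17.2333 [523.4 258.   10.4] [-0.1 -0.2  0.9]
```

View pics/dz2.png

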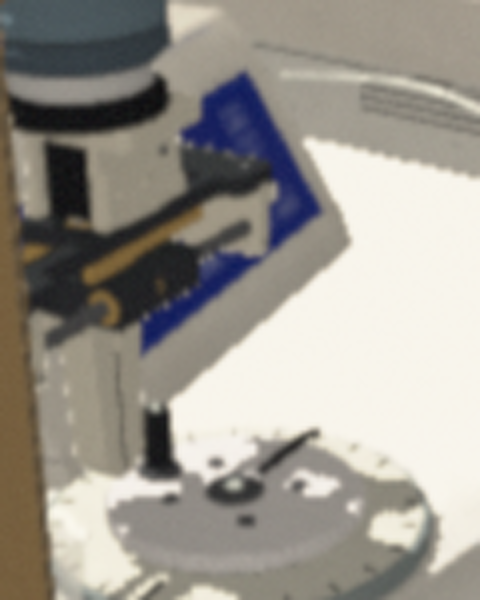

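The fingertip now sits beside the post. In the zoomed scene its end is at about (110,475), which puts it near z ≈ 39 mm. The real finger end was about 29 mm above the reported TCP, so the first sweep passed over the post.

```bash
python3 - <<'E'
from h import *
np.set_printoptions(precision=1,suppress=True)
P,o=pose(7,25,10); print(robot.move_linear(P,o,speed=40,f_stop=8))
for a in range(-3,-55,-10):
    P,o=pose(a,25,10); s=robot.move_linear(P,o,speed=45,f_stop=10); f=robot.current_contact_force()
    print(a,s,np.array(f),round(robot.current_t(),1))
    if s: break
d=robot.get_image("scene"); a=d["img"][190:350,200:400]; cv2.imwrite("pics/p2s.png",cv2.resize(a,None,fx=3.7,fy=3.7,interpolation=cv2.INTER_CUBIC))
E
```

```text
False
-3 False [-0.   0.6  0.2] 18.1
-13 False [0.2 0.8 0. ] 18.4
-23 False [0.3 1.  0.4] 18.8
-33 False [ 0.9 -0.2 -0.4] 19.1
-43 False [ 0.2 -0.   0.5] 19.5
-53 False [0.1 0.3 0.2] 19.8
```

View pics/p2s.png

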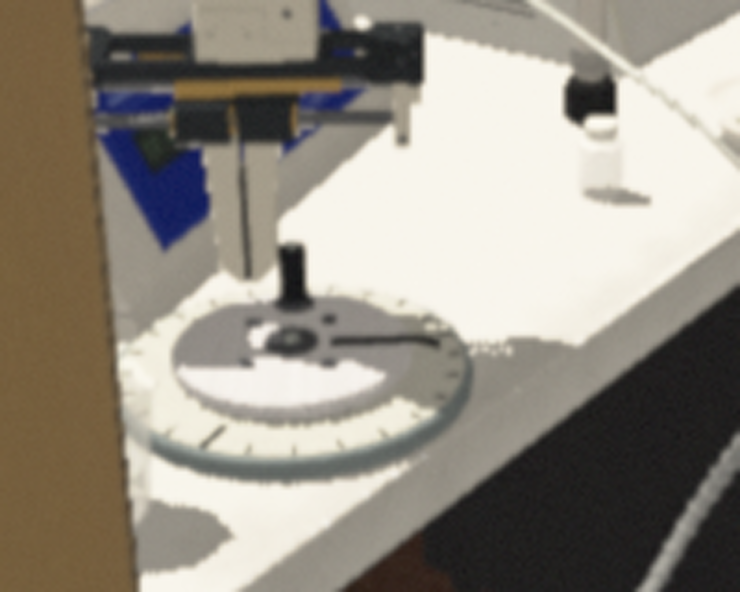

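The dial is turning with the push: the pointer has gone from the upper right to level right, tip at about zoom (438,343).

```bash
python3 - <<'E'
from h import *
np.set_printoptions(precision=1,suppress=True)
for a in list(range(-63,-155,-10))+[-158]:
    P,o=pose(a,25,10); s=robot.move_linear(P,o,speed=50,f_stop=10)
    if s: print(a,"stop",robot.current_contact_force()); break
print(robot.current_t())
d=robot.get_image("scene"); a=d["img"][190:350,200:400]; cv2.imwrite("pics/p3s.png",cv2.resize(a,None,fx=3.7,fy=3.7,interpolation=cv2.INTER_CUBIC))
E
```

```text
23.3583
```

View pics/p3s.png

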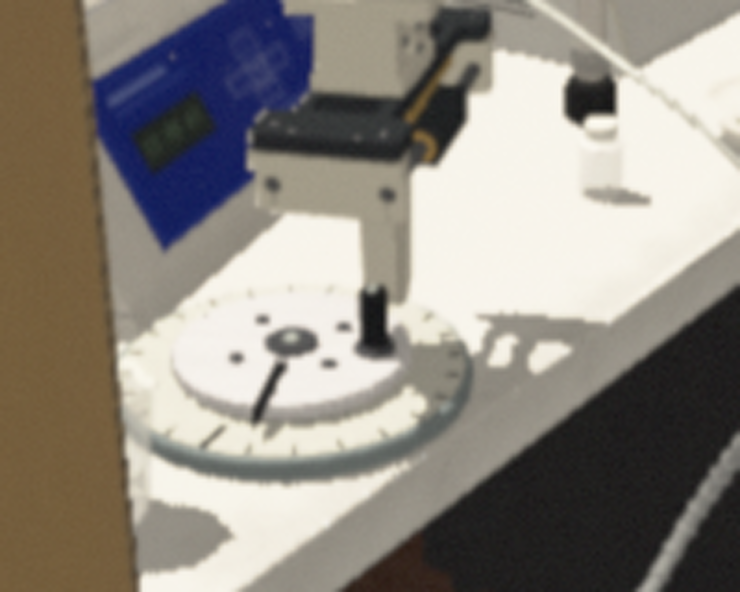

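```bash
cat >> h.py <<'E'
def sz(x,y): return (200+(x+.5)/3.7-.5,190+(y+.5)/3.7-.5)
def angs(s,tip,inner=None):
    c27=plane(s,*sz(292,338),27)[:2]; g=lambda p,z:(plane(s,*sz(*p),z)[:2]-c27)
    for n,v in (("tip",g(tip,24)),("zo",g((202,447),12)),("zi",g((226,427),12)))+((("in",g(inner,24)),) if inner else ()):
        print(n,v.round(1),np.degrees(np.arctan2(v[1],v[0])).round(1),np.linalg.norm(v).round(1))
E
python3 - <<'E'
from h import *
s=robot.get_image("scene"); angs(s,(256,424),(282,368))
a=s["img"][235:320,215:330]; cv2.imwrite("pics/p3z.png",cv2.resize(a,None,fx=6.9,fy=6.9,interpolation=cv2.INTER_CUBIC))
E
```

```text
tip [-37.8  69.6] 118.5 79.2
zo [-17.   85.3] 101.2 87.0
zi [-13.9  65.4] 102.0 66.9
in [-12.6  22.3] 119.5 25.6
```

View pics/p3z.png

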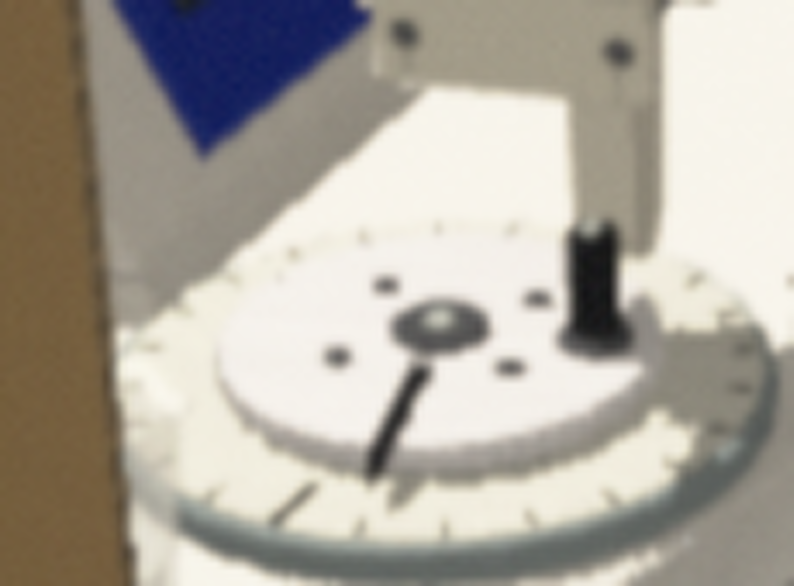

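```bash
python3 - <<'E'
from h import *
for a in (-165,-172.5):
    P,o=pose(a,25,10); print(robot.move_linear(P,o,speed=35,f_stop=10))
print(robot.current_t())
s=robot.get_image("scene"); 
a=s["img"][190:350,200:400]; cv2.imwrite("pics/p4s.png",cv2.resize(a,None,fx=3.7,fy=3.7,interpolation=cv2.INTER_CUBIC))
E
```

```text
False
False
24.1167
```

View pics/p4s.png

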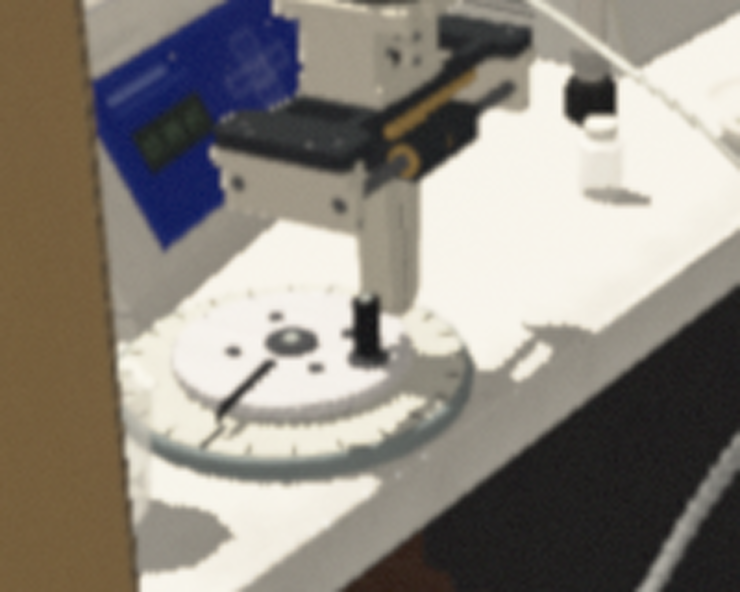

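```bash
python3 - <<'E'
from h import *
s=robot.get_image("scene"); angs(s,(219,414),(270,364))
c=plane(s,*sz(292,338),27)[:2]
for th in (99,101.6,105): 
    u=proj(s,[*(c+76*np.array([np.cos(np.radians(th)),np.sin(np.radians(th))])),24]); print(th,(u-[200,190]+.5)*3.7-.5)
E
```

```text
tip [-17.3  72.8] 103.4 74.8
zo [-17.   85.3] 101.2 87.0
zi [-13.9  65.4] 102.0 66.9
in [-5.  22.6] 102.5 23.2
99 [207.39087555 412.63825905]
101.6 [213.54112212 414.20028958]
105 [221.87066206 416.01293451]
```

```bash
python3 - <<'E'
from h import *
P,o=pose(-174.2,25,10); print(robot.move_linear(P,o,speed=20,f_stop=10))
P,o=pose(-174.2,40,10); robot.move_linear(P,o,speed=60)
P,o=pose(-174.2,40,150); robot.move_linear(P,o,speed=180)
q=list(robot.current_qpos()); q[0]-=0.75; robot.move_j(q)
print(robot.current_t(),robot.current_tcp_pos())
snap("f1"); s=robot.get_image("scene"); a=s["img"][190:350,200:400]; cv2.imwrite("pics/f1s.png",cv2.resize(a,None,fx=3.7,fy=3.7,interpolation=cv2.INTER_CUBIC))
E
```

```text
False
27.1083 [ 442.40449968 -177.70555694  148.79551839]
```

View pics/f1.png

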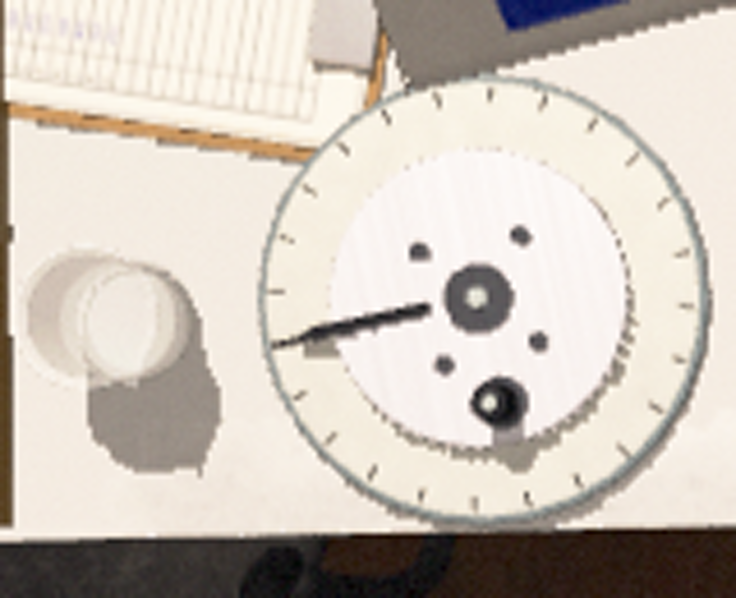

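View pics/f1s.png

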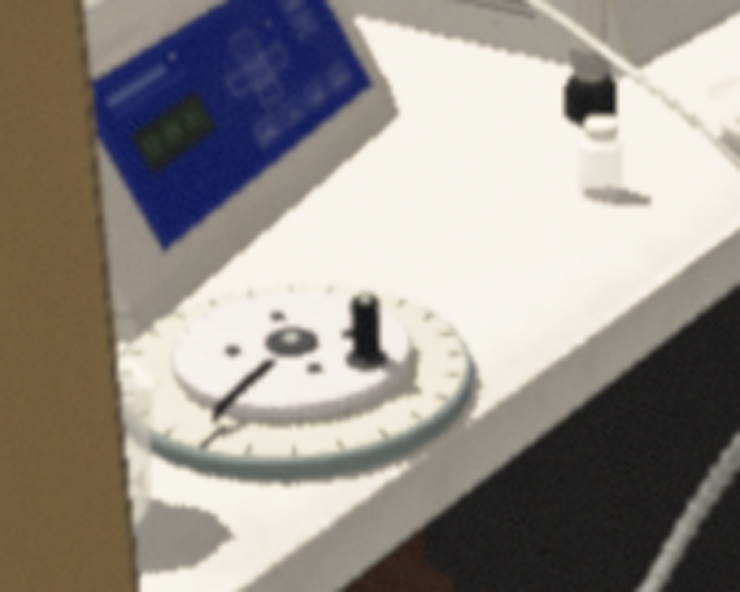

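Pointer and zero line look collinear from above (inner end (430,309), tip about (318,333), outer zero-line end (272,346)). I'll check this numerically.

```bash
python3 - <<'E'
from h import *
t=robot.get_image("top"); s=robot.get_image("scene")
angs(s,(215,414),(270,364))
# top: sub-pixel dark-weighted centroids, background level local
g=cv2.cvtColor(t["img"],cv2.COLOR_BGR2GRAY).astype(float)
tz=lambda x,y:(130+(x+.5)/4.6-.5,170+(y+.5)/4.6-.5)
c=plane(t,*tz(477,298),27)[:2]
def col(u,v0,v1):
    v=np.arange(v0,v1+1); w=np.clip(g[v0:v1+1,u].max()-15-g[v0:v1+1,u],0,None); return (w*v).sum()/w.sum()
print("center",c)
for u in range(189,224):
    z=12 if u<=196 else 24
    vv=240.5+(u-208)*-0.23; v0=int(round(vv))-3
    v=col(u,v0,v0+6); q=plane(t,u,v,z)[:2]-c
    print(u,round(v,2),z,round(float(np.degrees(np.arctan2(q[1],q[0]))),2),round(float(np.linalg.norm(q)),1),g[v0:v0+7,u].astype(int))
E
```

```text
tip [-15.7  73.9] 102.0 75.6
zo [-17.   85.3] 101.2 87.0
zi [-13.9  65.4] 102.0 66.9
in [-5.  22.6] 102.5 23.2
center [483.55228687 214.51413787]
189 245.2 12 101.85 87.0 [236 225 136 111 206 208 189]
190 244.5 12 101.27 84.9 [236 223 130 130 237 238 238]
191 244.32 12 101.32 83.0 [236 236 220  51 135 238 238]
192 244.19 12 101.44 81.1 [237 234 217  85 181 238 239]
193 243.82 12 101.25 79.2 [236 225 135  87 183 239 238]
194 243.61 12 101.26 77.3 [236 224 131 108 215 238 238]
195 243.15 12 100.93 75.3 [238 231 176  52 129 233 234]
196 243.66 12 101.95 73.6 [238 221  90  64 118 142 144]
197 243.12 24 102.19 69.1 [228 128  51  82 150 146 144]
198 242.89 24 102.19 67.2 [221  46  48  63 105 147 145]
199 242.45 24 101.87 65.3 [179  47  48  73 127 146 145]
200 242.22 24 101.88 63.4 [229 136  51  50  85 146 146]
201 242.2 24 102.22 61.6 [231 136  50  68 116 144 147]
202 241.91 24 102.15 59.7 [231  89  51  85 153 154 156]
203 241.11 24 101.13 57.6 [233  46  50  84 171 218 230]
204 241.03 24 101.38 55.7 [240 189  50  48  76 168 245]
205 240.82 24 101.41 53.8 [237 146  50  50  86 185 244]
206 2
[... 297 characters left out ...]
6 [237  97  53  68 123 192 243]
212 239.04 24 100.85 40.6 [233  55  53  96 201 246 246]
213 238.66 24 100.42 38.6 [240 190  53  50 138 245 245]
214 238.51 24 100.55 36.8 [237 145  49  52 142 244 244]
215 238.44 24 100.97 34.9 [236 140  51  65 156 243 244]
216 238.17 24 100.81 33.0 [233  50  53  74 168 244 245]
217 237.86 24 100.48 31.1 [243 226  49  55 115 226 245]
218 237.52 24 99.98 29.2 [235 147  53  55 141 244 242]
219 237.48 24 100.58 27.4 [238 143  54  58 150 243 243]
220 237.32 24 100.78 25.5 [235  98  48  65 159 245 244]
221 237.14 24 100.94 23.6 [229  53  53  80 175 246 246]
222 236.7 24 99.87 21.7 [241 202  59  55 141 243 244]
223 236.86 24 101.69 19.9 [245 235 139 132 174 245 245]
```

```bash
python3 - <<'E'
from h import *
t=robot.get_image("top")["img"]; o=cv2.imread("pics/top0.png")
for n,(a,b,c,d) in {"beaker":(225,260,135,175),"vial":(220,248,380,405),"timer":(238,285,438,485)}.items(): print(n,cv2.absdiff(t,o)[a:b,c:d].mean())
print(robot.current_contact_force(),robot.current_t()); robot.hand_in()
E
```

```text
beaker 1.2497619047619049
vial 1.0395238095238095
timer 58.0674513354459
[-0.25084008  0.1300789   0.30132901] 27.3583
the job is handed in; nothing more can be done
```

The dial is back at zero and the job is handed in, at 27.4 s on the robot's clock. I pushed the post about 175° clockwise with the closed fingertips, then drew the hand up and away to the right.

**Pointer:** the last pictures put it within about 0.5° of the zero line, roughly 0.7 mm at the tip. From above the pointer reads about 101° and the zero line 101.3°. The scene view gives about 102° and 101.6°.

**Force:** in the readings between moves the force on the tool stayed under about 2 N, and none of the force stops (8–10 N) tripped. It was about zero when I handed in.

**Beaker and vial:** both look unchanged from the start in the top view.

**What disagreed or could not be checked:**
- **Fingertip height:** the fingers' real end was about 29 mm above the reported TCP. My first sweep therefore passed over the post without touching it. I measured the offset in the scene picture, lowered the hand and repeated the sweep.
- **Timer:** I could not confirm it in the last picture. The top-view comparison differed strongly there, most likely because the withdrawn hand was hovering over it. The fingers were about 150 mm or more above the bench there and I saw no contact force, so I believe it was not touched.
- **Cameras:** the two views disagree by up to about 4–5 mm in absolute position. I judged the final alignment within each picture separately.

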